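# Load two metal slugs into the sprung magazine of a bench press

### The arm

A 6-joint arm with a two-finger parallel gripper is mounted at the origin on the work surface. World frame = base frame: x ahead of the robot, y to its left, z up, the work surface at z = 0. Lengths are in m, angles in degrees, forces in N, time in s.
With the tool pointing down it reaches from about 0.375 to 0.9 m from the base axis. Payload 3.1 kg.
Tool frame: the origin (TCP) lies between the finger pads; the fingertips stand 14 mm ahead of it and the grasp point (between the pads) lies 5 mm behind it; z points along the fingers, x is the direction in which the jaws open and shut, and the axes are right-handed (so a half turn about z gives the same grasp; the last joint's range is limited). The gripper opens to 87 mm and grips with 3 to 60 N. Pads are 19 mm wide; open, the fingers measure 117 mm over their backs; the gripper's body (75 mm by 190 mm) begins 51 mm behind the grasp point.
Start: joints at [53.6, 30.224, 82.088, -0, 67.689, -10.227], TCP at [0.276, 0.561, 0.237] pointing down, gripper open.
Joint ranges: [-176.69, 176.69], [-43.24, 126.21], [12.49, 139.97], [-82, 262], [0, 151.66], [-163.58, 163.58]. Speed limits (degrees/s): [159.86, 159.86, 180, 180, 180, 180].

### API

Orientations are given as a 3x3 rotation matrix whose columns are the frame's x, y, z axes.
In Python, from rig import monitor, eyes, manip gives the robot as it stands. The module is installed in compiled form; this text tells all that it offers.
- The arm moves only by the shell command python3 -m pendant 'ROWS' [FORCE]. ROWS is JSON, a list of rows, each an object of numbers: "grip": the finger opening in cm, from 0 to 8.7; "tx", "ty", "tz": the shift along the tool's x, y, z in cm; "ax", "ay", "az": the turn, a rotation vector about the tool's x, y, z in rad. In form: [{"grip": .., "tx": .., "ty": .., "tz": .., "ax": .., "ay": .., "az": ..}, ...]. A call has 1 to 12 rows; each row is the pose to reach, as a shift and turn from the pose measured when the call began, along the tool's axes at that moment; what a row does not reach only later rows make up. A row lasts 1/8 s, in which the tool goes at most 62.5 mm and 10.7 degrees, less where a joint would pass 70% of its speed; a pose out of reach is approached as far as the arm can. A call with a gripper value outside its range is refused whole. The fingers move at their own pace and stop on an object; FORCE is the grip in N (left out, the last holds). Time passes only in rows, so rows that repeat a pose let the fingers close. It gives the time, the measured TCP pose, the force and the opening at its end, in the units of the state.
- monitor.state(): the state, without advancing time (a new reading comes with each control period).
- eyes.grab_frame(name): name is "scene" or "side" or "wrist"; returns (picture, depth): 420x560x3 uint8, blue, green, red; 420x560 float32, m along the optical axis (not along the pixel's ray), 0 where there is no reading.
- eyes.camera_info(name): a dict with "mtx" (3x3 intrinsics, pixels), "origin" and "rotation" of the camera in the world; the wrist camera has in their place "T_tool_cam" (4x4, takes a point from camera to tool coordinates, whose origin is the TCP and whose axes are the tool frame's). Camera axes: x right, y down, z forward; pixel columns grow to the right and rows downward; lengths in m; the calibration is good to about 2 mm. The wrist camera is an equidistant fisheye: a pixel r from the principal point sees the ray r / f radians off the axis. A picture is of the moment at which its call begins: read the wrist's pose just before it. camera_info takes no time and is no camera call.
- manip.finish_job(): hands the job in, once; it reports no verdict.
The state is a dict: "time": time; "joints": joint angles; "joint_vel": joint speeds; "tau": joint torques, N m; "tcp_pos": TCP position; "tool_rot": TCP orientation; "contact_force": force on the tool from outside, world axes, zero at the start; "moment": the same for the moment, N m; "finger_gap": finger opening in m.
Only numpy, scipy, OpenCV 4.12 (cv2) and the standard library are available. Lean on these libraries where they do the work, as an engineer would, in place of code of your own. Each camera call takes 0.05 s, during which the arm holds its last target. There are 200 camera calls.

### The job

Draw the blue sprung follower back by its red tab until it catches and stays back by itself, without straining the tab once it has caught. Stand the copper slug in the channel by the green gate and the brass slug behind it, both down on the channel floor, leave the dark steel slug and the other things where they are, then lift the black knob to free the follower and ease it forward, without letting it snap or forcing it, until its own spring holds both slugs tight against the gate; then let go.

Things in the scene. Friction and masses are not known exactly. Their poses are not given: they have to be found in the camera images.
- magazine: Fixed feed magazine: dark base 255 x 70 mm, 12 mm thick; its top is the floor of an open channel along its x, 23 mm wide, between aluminium walls 6 mm thick, tops at z 22 mm. Green gate block at x -22 to 0, up to z 52; rear block x 201 to 223, up to z 42 mm. Origin: on the bench, channel centre line, at the gate's inner face. Own +x: the way the follower is pulled back; z up
- gate (a point): on the channel floor, centre line, at the gate's inner face (magazine x 0, y 0, z 12 mm); same axes as the magazine
- follower (a joint): m, how far the blue follower is drawn back: 0 = nose at the gate, end 0.095. Spring towards the gate: 4 N at 0, 80 N/m more on the way back. A hidden catch holds it, somewhere from 0.061 to 0.079, different every time: a sprung pin drops 6 mm by itself into a slot with 2 mm of play; then it goes no farther either way until the knob is lifted
- nose (a point): front face of the follower's steel nose (20 mm wide, up to z 50 mm), centre line, at channel floor height z 12 mm; the slugs go between it and the gate. From 10 to 95 mm behind it runs the blue slide, 38 mm wide, top at z 31 mm
- tab_centre (a point): grip point of the red pull tab, z 58 mm, 80 mm behind the nose face. The tab is 16 mm along the track, 14 mm across it, from the slide's top at z 31 to z 71 mm
- tab (a joint): m, how far the red tab gives against its own stiff spring in the follower, towards the pull: 0 unloaded, 1 mm per 3 N of pull (about 0.003 while dragging the follower far back). It is strained when pulled with more than about 22 N (0.0075)
- knob_axis (a point): on the axis of the black knob, 30 mm behind the nose face, z 59 mm; rides with the follower but not up and down with the knob. Knob: upright cylinder 18 mm across, 18 mm tall, middle at z 59 mm while not caught, at z 53 mm once caught; lifts to at most z 69 mm against 3 to 5 N plus friction. Raised 6 mm or more from z 53 it frees the follower; let go, it springs down
- copper_slug: copper-coloured rectangular slug, 26 x 20 x 44 mm (x, y, z), about 0.19 kg, standing upright loose on the bench; origin: centre of its underside. The 26 mm side goes along the channel
- brass_slug: brass-coloured slug of the same size, standing on the bench; origin: centre of its underside. The 26 mm side goes along the channel
- steel_slug: dark steel slug of the same size, not wanted: leave it; origin: centre of its underside
- red_dish: shallow red plastic dish, 110 mm across, 28 mm tall, a bystander
- mandrel: upright steel ring mandrel, foot 44 mm across, 110 mm tall, a bystander
- steel_bowl: steel bowl, 100 mm across, 40 mm tall, a bystander
- hammer: small hammer lying on the bench, a bystander
- flux_jar: amber glass jar, 48 mm across, 60 mm tall, a bystander
Things that resemble listed ones, but are neither listed nor needed, are in the scene too. There is more than one size of the brass_slug; the job needs the middle-sized.

How it is judged:
By the outcome, as a careful person would: the job done as asked, in the order asked, and still so for the second after the job is handed in, with the robot touching nothing.
It also fails if it takes over 72 s, if anything falls off the work surface, if the arm or the gripper's body presses on something with over 40 N, if the wrist force passes 120 N, or if a joint passes its speed limit or range.

## Working session

There is one attempt and no reset: what is moved stays moved. The work goes in short steps, Python scripts to look and compute and a shell command to move; the robot and the scene stay as the last step left them, time stands still between calls to the robot, and variables do not carry over. Pictures are saved under pics/ and viewed, about 8 in all and at most 12, crops included, and the job is handed in when it is done.

```bash
mkdir -p pics
cat > h.py <<'E'
import numpy as np,cv2
from rig import monitor,eyes,manip
def cam(n):
    i=eyes.camera_info(n);K=np.array(i["mtx"])
    if "T_tool_cam" in i:
        s=monitor.state();T=np.array(i["T_tool_cam"]);R=np.array(s["tool_rot"]);
        return K,np.array(s["tcp_pos"])+R@T[:3,3],R@T[:3,:3],True
    return K,np.array(i["origin"]),np.array(i["rotation"]),False
def ray(c,u,v):
    K,o,R,f=c;x=(u-K[0,2])/K[0,0];y=(v-K[1,2])/K[1,1]
    if f:
        r=np.hypot(x,y)+1e-12;d=np.array([x/r*np.sin(r),y/r*np.sin(r),np.cos(r)])
    else: d=np.array([x,y,1.])
    return R@d
def onz(c,u,v,z):
    d=ray(c,u,v);o=c[1];return o+d*(z-o[2])/d[2]
def proj(c,p):
    K,o,R,f=c;q=R.T@(np.array(p)-o)
    if f:
        r=np.hypot(q[0],q[1])+1e-12;t=np.arctan2(r,q[2]);x,y=q[0]/r*t,q[1]/r*t
    else: x,y=q[0]/q[2],q[1]/q[2]
    return K[0,0]*x+K[0,2],K[1,1]*y+K[1,2]
def grab(n,save=None):
    c=cam(n);im,d=eyes.grab_frame(n)
    if save: cv2.imwrite(f"pics/{save}.png",im);np.savez(f"pics/{save}.npz",im=im,d=d,K=c[0],o=c[1],R=c[2],f=c[3])
    return c,im,d
def load(s):
    z=np.load(f"pics/{s}.npz");return (z["K"],z["o"],z["R"],bool(z["f"])),z["im"],z["d"]
E
python3 - <<'E'
from h import *
for n in["scene","side","wrist"]:
    c,im,d=grab(n,n+"0");print(n,c[0].round(1).tolist(),c[1].round(3),c[2].round(2).tolist())
s=monitor.state();print(s)
E
```

```text
scene [[402.2, 0.0, 284.5], [0.0, 402.2, 213.6], [0.0, 0.0, 1.0]] [ 1.039 -0.299  1.005] [[0.58, 0.71, -0.4], [0.82, -0.5, 0.29], [0.01, -0.49, -0.87]]
side [[466.7, 0.0, 277.6], [0.0, 466.7, 214.1], [0.0, 0.0, 1.0]] [0.521 0.985 0.744] [[-1.0, -0.06, 0.05], [-0.08, 0.57, -0.82], [0.02, -0.82, -0.57]]
wrist [[325.2, 0.0, 277.2], [0.0, 325.2, 215.1], [0.0, 0.0, 1.0]] [0.211 0.593 0.385] [[0.44, 0.87, 0.23], [0.9, -0.42, -0.12], [-0.0, 0.26, -0.97]]
{'time': 0.15, 'joints': array([ 5.35986928e+01,  3.02677698e+01,  8.21387990e+01, -3.25290916e-04,
        6.76896917e+01, -1.02254747e+01]), 'joint_vel': array([ 0.03326919, -0.16493127, -0.22530308,  0.02015708, -0.05899746,
       -0.04958839]), 'tau': array([ 1.27844040e-03, -4.40430915e+01, -1.76843512e+01,  6.33740681e-02,
        5.51778416e-02, -9.60783973e-05]), 'tcp_pos': array([0.27533994, 0.56048748, 0.23578929]), 'tool_rot': array([[ 4.41124589e-01,  8.97445325e-01, -9.92784145e-04],
       [ 8.97444349e-01, -4.41125609e-01, -1.35536614e-03],
       [-1.65430951e-03, -2.93083189e-04, -9.99998589e-01]]), 'contact_force': array([-0.97963697,  0.42311598,  0.55939955]), 'moment': array([-0.01567028,  0.0323323 ,  0.00643222]), 'finger_gap': 0.08709454255470146}
```

View pics/scene0.png

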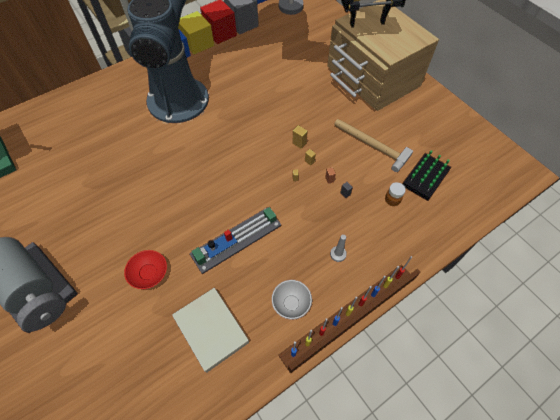

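View pics/side0.png

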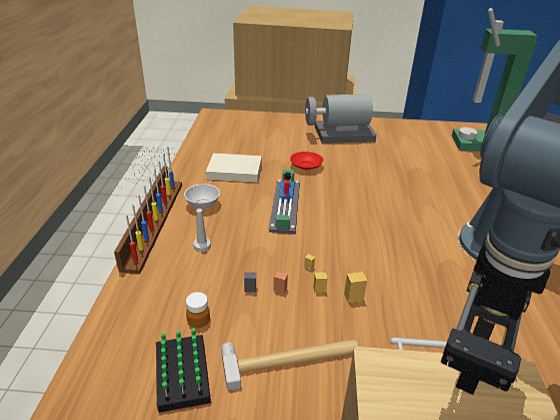

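The scene camera shows brass blocks at (300,137) large, (310,157) middle and (296,176) small. Copper is at (330,176) and steel at (347,190). The magazine has its gate end at (199,255), knob at (212,245), tab at (228,236) and rear block at (270,215).

```bash
cat > m.py <<'E'
from h import *
cs,im,d=load("scene0");ce,im2,d2=load("side0")
def cloud(c,d):
    K,o,R,f=c;v,u=np.mgrid[:420,:560];p=np.stack([(u-K[0,2])/K[0,0]*d,(v-K[1,2])/K[1,1]*d,d],-1);return p@R.T+o
P=cloud(cs,d);P2=cloud(ce,d2)
def topbox(P,lo,hi,zmin,zmax,name):
    m=(P[...,0]>lo[0])&(P[...,0]<hi[0])&(P[...,1]>lo[1])&(P[...,1]<hi[1])&(P[...,2]>zmin)&(P[...,2]<zmax)
    q=P[m]
    if len(q)<3: print(name,len(q));return
    r=cv2.minAreaRect((q[:,:2]*1000).astype(np.float32));print(name,len(q),q.mean(0).round(4),"rect",np.round(r[0],1),np.round(r[1],1),round(r[2],1),"zmax",q[:,2].max().round(3))
for n,(u,v) in dict(big=(300,137),mid=(310,157),small=(296,176),cop=(330,176),steel=(347,190),gate=(199,255),knob=(212,245),tab=(228,236),rear=(270,215),mandrel=(340,245),bowl=(292,300),jar=(397,190),dish=(147,268)).items():
    p=onz(cs,u,v,0.044);print(n,p.round(3),P[v,u].round(3))
    if n in("big","mid","small","cop","steel"):
        topbox(P,p[:2]-.035,p[:2]+.035,0.012,.08,"  scene");topbox(P2,p[:2]-.035,p[:2]+.035,0.012,.08,"  side")
E
python3 m.py; python3 -c "
import cv2
a=cv2.imread('pics/scene0.png');b=cv2.resize(a[200:280,180:295],None,fx=5,fy=5,interpolation=cv2.INTER_CUBIC)
cv2.imwrite('pics/c1.png',b)"
```

```text
big [0.404 0.218 0.044] [0.406 0.217 0.047]
  scene 229 [0.3987 0.2206 0.0452] rect [394.1 224.2] [38.2 30.9] 12.1 zmax 0.065
  side 509 [0.3932 0.2355 0.046 ] rect [392.2 228.2] [38.3 32. ] 16.1 zmax 0.067
mid [0.483 0.197 0.044] [0.48  0.2   0.038]
  scene 109 [0.4722 0.2054 0.0338] rect [470.  207.8] [27.8 22.7] 9.1 zmax 0.046
  side 216 [0.4683 0.2164 0.0344] rect [467.5 212.5] [26.9 23.7] 9.4 zmax 0.049
small [0.515 0.122 0.044] [0.503 0.132 0.022]
  scene 48 [0.497  0.1324 0.0272] rect [494.8 135.3] [14.8 22.7] 54.7 zmax 0.035
  side 108 [0.4933 0.141  0.0269] rect [493.1 138.3] [19.2 22. ] 55.6 zmax 0.039
cop [0.571 0.203 0.044] [0.567 0.208 0.034]
  scene 106 [0.5606 0.2136 0.0342] rect [557.7 216.3] [20.5 29.1] 74.0 zmax 0.048
  side 218 [0.556  0.2247 0.0344] rect [556.  220.4] [23.3 26. ] 72.9 zmax 0.049
steel [0.637 0.212 0.044] [0.636 0.214 0.041]
  scene 112 [0.6273 0.2193 0.0343] rect [625.4 220.9] [26.1 22.9] 6.6 zmax 0.047
  side 206 [0.6233 0.2313 0.0347] rect [623.9 225.1] [24.5 26. ] 5.7 zmax 0.049
gate [ 0.571 -0.23   0.044] [ 0.573 -0.231  0.048]
knob [ 0.565 -0.188  0.044] [ 0.576 -0.191  0.065]
tab [ 0.567 -0.14   0.044] [ 0.575 -0.143  0.06 ]
rear [ 0.578 -0.013  0.044] [ 0.576 -0.011  0.039]
mandrel [0.759 0.087 0.044] [0.768 0.074 0.075]
bowl [ 0.807 -0.104  0.044] [ 0.798 -0.096  0.007]
jar [0.719 0.329 0.044] [0.724 0.32  0.058]
dish [ 0.526 -0.356  0.044] [ 0.505 -0.358  0.005]
```

View pics/c1.png

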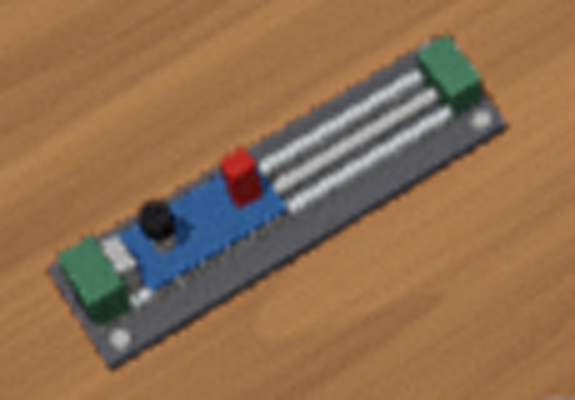

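```bash
python3 -m pendant '[{"tx":-25,"ty":29,"tz":0,"az":0.55},{"tx":-25,"ty":29,"tz":0,"az":0.55},{"tx":-25,"ty":29,"tz":0,"az":0.55},{"tx":-49.7,"ty":57.5,"tz":2,"az":1.11},{"tx":-49.7,"ty":57.5,"tz":3,"az":1.11},{"tx":-49.7,"ty":57.5,"tz":3,"az":1.11},{"tx":-49.7,"ty":57.5,"tz":3,"az":1.11},{"tx":-49.7,"ty":57.5,"tz":3,"az":1.11},{"tx":-49.7,"ty":57.5,"tz":3,"az":1.11},{"tx":-49.7,"ty":57.5,"tz":3,"az":1.11},{"tx":-49.7,"ty":57.5,"tz":3,"az":1.11},{"tx":-49.7,"ty":57.5,"tz":3,"az":1.11}]' 
python3 -m pendant '[{"tx":0},{"tx":0}]'
```

```text
schema error: expected keys grip, tx, ty, tz, ax, ay, az
schema error: expected keys grip, tx, ty, tz, ax, ay, az
```

```bash
python3 -m pendant '[{"grip":8.7,"tx":-49.7,"ty":57.5,"tz":3,"ax":0,"ay":0,"az":1.11},{"grip":8.7,"tx":-49.7,"ty":57.5,"tz":3,"ax":0,"ay":0,"az":1.11},{"grip":8.7,"tx":-49.7,"ty":57.5,"tz":3,"ax":0,"ay":0,"az":1.11},{"grip":8.7,"tx":-49.7,"ty":57.5,"tz":3,"ax":0,"ay":0,"az":1.11},{"grip":8.7,"tx":-49.7,"ty":57.5,"tz":3,"ax":0,"ay":0,"az":1.11},{"grip":8.7,"tx":-49.7,"ty":57.5,"tz":3,"ax":0,"ay":0,"az":1.11},{"grip":8.7,"tx":-49.7,"ty":57.5,"tz":3,"ax":0,"ay":0,"az":1.11},{"grip":8.7,"tx":-49.7,"ty":57.5,"tz":3,"ax":0,"ay":0,"az":1.11},{"grip":8.7,"tx":-49.7,"ty":57.5,"tz":3,"ax":0,"ay":0,"az":1.11},{"grip":8.7,"tx":-49.7,"ty":57.5,"tz":3,"ax":0,"ay":0,"az":1.11},{"grip":8.7,"tx":-49.7,"ty":57.5,"tz":3,"ax":0,"ay":0,"az":1.11},{"grip":8.7,"tx":-49.7,"ty":57.5,"tz":3,"ax":0,"ay":0,"az":1.11}]'
```

```text
time: 1.65
tcp_pos: [0.5683, -0.1312, 0.2066]
tool_rot: [[1.0, 0.004, -0.001], [0.004, -1.0, -0.001], [-0.001, 0.001, -1.0]]
contact_force: [0.9, 0.4, -0.1]
finger_gap: 0.0873
```

```bash
python3 -m pendant '[{"grip":8.7,"tx":0,"ty":0,"tz":0,"ax":0,"ay":0,"az":0},{"grip":8.7,"tx":0,"ty":0,"tz":0,"ax":0,"ay":0,"az":0}]'
python3 - <<'E'
from h import *
c,im,d=grab("wrist","w1");print(monitor.state()["tcp_pos"],c[1])
E
```

```text
time: 1.9
tcp_pos: [0.5674, -0.131, 0.2059]
tool_rot: [[1.0, 0.002, -0.003], [0.002, -1.0, 0.0], [-0.003, -0.0, -1.0]]
contact_force: [0.1, 0.3, -0.2]
finger_gap: 0.0869
[ 0.56725399 -0.13007706  0.20612506] [ 0.56770277 -0.05857197  0.35478877]
```

View pics/w1.png

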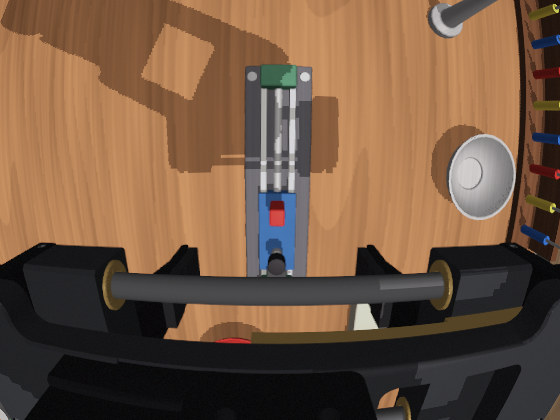

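The wrist view shows the red tab at (277,213), the knob at (277,262) and the rear block at (278,76). The magazine axis is nearly vertical in the image.

```bash
cat > mw.py <<'E'
from h import *
import sys
c,im,d=load(sys.argv[1]);hsv=cv2.cvtColor(im,cv2.COLOR_BGR2HSV)
def cloudz():
    v,u=np.mgrid[:420,:560];K,o,R,f=c
    x=(u-K[0,2])/K[0,0];y=(v-K[1,2])/K[1,1];r=np.hypot(x,y)+1e-12
    # depth along optical axis
    return np.stack([x/r*np.tan(r)*d,y/r*np.tan(r)*d,d],-1)@R.T+o
P=cloudz()
def mask(lo,hi,win=(0,420,0,560)):
    m=cv2.inRange(hsv,lo,hi);w=np.zeros_like(m);w[win[0]:win[1],win[2]:win[3]]=255;return m&w
def desc(m,n,zlo=-1,zhi=1):
    s=(m>0)&(P[...,2]>zlo)&(P[...,2]<zhi);q=P[s]
    if len(q)<5: print(n,"few");return
    print(n,len(q),"x",np.percentile(q[:,0],[2,50,98]).round(4),"y",np.percentile(q[:,1],[2,50,98]).round(4),"z",np.percentile(q[:,2],[2,50,98]).round(4))
E
cat > a.py <<'E'
import sys;sys.argv=["","w1"]
exec(open("mw.py").read())
red=mask((0,150,80),(8,255,255),(180,240,250,300))|mask((172,150,80),(180,255,255),(180,240,250,300))
desc(red,"tab all");desc(red,"tab top",.066,.076)
g=mask((60,80,30),(95,255,255),(50,100,240,320));desc(g,"rear",.038,.047)
b=mask((100,120,60),(125,255,255),(180,280,250,310));desc(b,"slide",.027,.035)
k=np.zeros((420,560),np.uint8);k[240:272,255:300]=255;desc(k,"knob top",.063,.074)
for v in(110,140,180,230):
    row=P[v,225:335];s=(row[:,2]>.006)&(row[:,2]<.017);q=row[s];print(v,q[:,0].min().round(4),q[:,0].max().round(4),q[:,0].mean().round(4),q[:,1].mean().round(3))
E
python3 a.py
```

```text
tab all 338 x [0.5602 0.5664 0.572 ] y [-0.1446 -0.1335 -0.1301] z [0.0372 0.0716 0.0734]
tab top 237 x [0.5602 0.5656 0.572 ] y [-0.1448 -0.1371 -0.1303] z [0.0689 0.072  0.0735]
rear 772 x [0.5509 0.567  0.583 ] y [-0.0169 -0.0066  0.0036] z [0.0407 0.0425 0.0441]
slide 1986 x [0.5477 0.5654 0.584 ] y [-0.2041 -0.164  -0.124 ] z [0.0301 0.0317 0.0331]
knob top 243 x [0.558  0.5657 0.5743] y [-0.1925 -0.1854 -0.1788] z [0.0639 0.0683 0.0698]
110 0.5326 0.6003 0.566 -0.039
140 0.5314 0.6006 0.5658 -0.07
180 0.532 0.6005 0.5659 -0.113
230 0.532 0.6007 0.5663 -0.169
```

```bash
python3 -m pendant '[{"grip":5,"tx":-0.1,"ty":0.75,"tz":6,"ax":0,"ay":0,"az":0},{"grip":5,"tx":-0.1,"ty":0.75,"tz":12,"ax":0,"ay":0,"az":0},{"grip":5,"tx":-0.1,"ty":0.75,"tz":15.2,"ax":0,"ay":0,"az":0},{"grip":5,"tx":-0.1,"ty":0.75,"tz":15.2,"ax":0,"ay":0,"az":0},{"grip":5,"tx":-0.1,"ty":0.75,"tz":15.2,"ax":0,"ay":0,"az":0},{"grip":1,"tx":-0.1,"ty":0.75,"tz":15.2,"ax":0,"ay":0,"az":0},{"grip":1,"tx":-0.1,"ty":0.75,"tz":15.2,"ax":0,"ay":0,"az":0},{"grip":1,"tx":-0.1,"ty":0.75,"tz":15.2,"ax":0,"ay":0,"az":0},{"grip":1,"tx":-0.1,"ty":0.75,"tz":15.2,"ax":0,"ay":0,"az":0}]' 30;  python3 -m pendant '[{"grip":1,"tx":0,"ty":0,"tz":0,"ax":0,"ay":0,"az":0},{"grip":1,"tx":0,"ty":0,"tz":0,"ax":0,"ay":0,"az":0}]'
```

```text
time: 3.08
tcp_pos: [0.5659, -0.1377, 0.0544]
tool_rot: [[1.0, 0.004, -0.003], [0.004, -1.0, 0.0], [-0.003, -0.0, -1.0]]
contact_force: [-0.7, 0.0, 0.2]
finger_gap: 0.018
time: 3.32
tcp_pos: [0.5665, -0.1377, 0.0544]
tool_rot: [[1.0, 0.003, -0.001], [0.003, -1.0, 0.0], [-0.001, -0.0, -1.0]]
contact_force: [1.9, 0.6, -1.6]
finger_gap: 0.0138
```

```bash
python3 -m pendant '[{"grip":1,"tx":0,"ty":-0.3,"tz":0,"ax":0,"ay":0,"az":0},{"grip":1,"tx":0,"ty":-0.8,"tz":0,"ax":0,"ay":0,"az":0},{"grip":1,"tx":0,"ty":-1.4,"tz":0,"ax":0,"ay":0,"az":0},{"grip":1,"tx":0,"ty":-2,"tz":0,"ax":0,"ay":0,"az":0},{"grip":1,"tx":0,"ty":-2.6,"tz":0,"ax":0,"ay":0,"az":0},{"grip":1,"tx":0,"ty":-3.2,"tz":0,"ax":0,"ay":0,"az":0},{"grip":1,"tx":0,"ty":-3.8,"tz":0,"ax":0,"ay":0,"az":0},{"grip":1,"tx":0,"ty":-4.4,"tz":0,"ax":0,"ay":0,"az":0},{"grip":1,"tx":0,"ty":-5,"tz":0,"ax":0,"ay":0,"az":0},{"grip":1,"tx":0,"ty":-5.4,"tz":0,"ax":0,"ay":0,"az":0},{"grip":1,"tx":0,"ty":-5.4,"tz":0,"ax":0,"ay":0,"az":0},{"grip":1,"tx":0,"ty":-5.4,"tz":0,"ax":0,"ay":0,"az":0}]'
```

```text
time: 4.82
tcp_pos: [0.5669, -0.0862, 0.0544]
tool_rot: [[1.0, 0.004, -0.0], [0.004, -1.0, -0.004], [-0.0, 0.004, -1.0]]
contact_force: [0.1, -8.3, -3.0]
finger_gap: 0.0137
```

```bash
python3 -m pendant '[{"grip":1,"tx":0,"ty":-0.5,"tz":0,"ax":0,"ay":0,"az":0},{"grip":1,"tx":0,"ty":-0.9,"tz":0,"ax":0,"ay":0,"az":0},{"grip":1,"tx":0,"ty":-1.2,"tz":0,"ax":0,"ay":0,"az":0},{"grip":1,"tx":0,"ty":-1.2,"tz":0,"ax":0,"ay":0,"az":0}]';python3 -m pendant '[{"grip":1,"tx":0,"ty":-0.4,"tz":0,"ax":0,"ay":0,"az":0},{"grip":1,"tx":0,"ty":-0.5,"tz":0,"ax":0,"ay":0,"az":0},{"grip":1,"tx":0,"ty":-0.5,"tz":0,"ax":0,"ay":0,"az":0}]'
```

```text
time: 5.32
tcp_pos: [0.567, -0.0768, 0.0543]
tool_rot: [[1.0, 0.005, 0.0], [0.005, -1.0, -0.008], [-0.0, 0.008, -1.0]]
contact_force: [-0.6, -9.0, -1.6]
finger_gap: 0.014
time: 5.7
tcp_pos: [0.5671, -0.0746, 0.0543]
tool_rot: [[1.0, 0.006, 0.0], [0.006, -1.0, -0.011], [-0.0, 0.011, -1.0]]
contact_force: [-0.9, -9.7, -1.4]
finger_gap: 0.0135
```

```bash
python3 -m pendant '[{"grip":1,"tx":0,"ty":-0.4,"tz":0,"ax":0,"ay":0,"az":0},{"grip":1,"tx":0,"ty":-0.6,"tz":0,"ax":0,"ay":0,"az":0},{"grip":1,"tx":0,"ty":-0.6,"tz":0,"ax":0,"ay":0,"az":0}]'
```

```text
time: 6.08
tcp_pos: [0.5671, -0.0714, 0.0542]
tool_rot: [[1.0, 0.007, -0.0], [0.007, -1.0, -0.015], [-0.0, 0.015, -1.0]]
contact_force: [-0.5, -10.0, -1.3]
finger_gap: 0.014
```

```bash
python3 -m pendant '[{"grip":1,"tx":0,"ty":-0.4,"tz":0,"ax":0,"ay":0,"az":0},{"grip":1,"tx":0,"ty":-0.5,"tz":0,"ax":0,"ay":0,"az":0},{"grip":1,"tx":0,"ty":-0.5,"tz":0,"ax":0,"ay":0,"az":0}]'
```

```text
time: 6.45
tcp_pos: [0.5671, -0.0694, 0.0543]
tool_rot: [[1.0, 0.008, -0.0], [0.008, -1.0, -0.019], [-0.0, 0.019, -1.0]]
contact_force: [-1.2, -11.2, -1.9]
finger_gap: 0.0136
```

```bash
python3 -m pendant '[{"grip":1,"tx":0,"ty":-0.4,"tz":0,"ax":0.004,"ay":0,"az":0},{"grip":1,"tx":0,"ty":-0.5,"tz":0,"ax":0.004,"ay":0,"az":0},{"grip":1,"tx":0,"ty":-0.5,"tz":0,"ax":0.004,"ay":0,"az":0}]'
```

```text
time: 6.82
tcp_pos: [0.5671, -0.0674, 0.0542]
tool_rot: [[1.0, 0.009, -0.0], [0.009, -1.0, -0.02], [-0.0, 0.02, -1.0]]
contact_force: [-1.0, -11.4, -2.1]
finger_gap: 0.0139
```

```bash
python3 -m pendant '[{"grip":1,"tx":0,"ty":-0.4,"tz":0,"ax":0.004,"ay":0,"az":0},{"grip":1,"tx":0,"ty":-0.55,"tz":0,"ax":0.004,"ay":0,"az":0},{"grip":1,"tx":0,"ty":-0.55,"tz":0,"ax":0.004,"ay":0,"az":0}]'
```

```text
time: 7.2
tcp_pos: [0.5671, -0.0649, 0.0542]
tool_rot: [[1.0, 0.009, -0.0], [0.009, -1.0, -0.02], [-0.0, 0.02, -1.0]]
contact_force: [-2.1, -11.5, -2.6]
finger_gap: 0.0135
```

```bash
python3 -m pendant '[{"grip":1,"tx":0,"ty":-0.4,"tz":0,"ax":0.004,"ay":0,"az":-0.004},{"grip":1,"tx":0,"ty":-0.55,"tz":0,"ax":0.004,"ay":0,"az":-0.004},{"grip":1,"tx":0,"ty":-0.55,"tz":0,"ax":0.004,"ay":0,"az":-0.004}]'
```

```text
time: 7.58
tcp_pos: [0.5671, -0.062, 0.0542]
tool_rot: [[1.0, 0.014, -0.0], [0.014, -1.0, -0.019], [-0.0, 0.019, -1.0]]
contact_force: [-0.9, -10.2, -0.6]
finger_gap: 0.0135
```

```bash
python3 -m pendant '[{"grip":1,"tx":0,"ty":-0.4,"tz":0,"ax":0.004,"ay":0,"az":0.006},{"grip":1,"tx":0,"ty":-0.55,"tz":0,"ax":0.004,"ay":0,"az":0.006},{"grip":1,"tx":0,"ty":-0.55,"tz":0,"ax":0.004,"ay":0,"az":0.006}]'
```

```text
time: 7.95
tcp_pos: [0.5672, -0.0603, 0.0542]
tool_rot: [[1.0, 0.009, -0.0], [0.009, -1.0, -0.02], [-0.0, 0.02, -1.0]]
contact_force: [-2.1, -13.3, -1.2]
finger_gap: 0.0135
```

```bash
python3 -m pendant '[{"grip":1,"tx":0,"ty":-0.4,"tz":0,"ax":0.004,"ay":0,"az":0},{"grip":1,"tx":0,"ty":-0.5,"tz":0,"ax":0.004,"ay":0,"az":0}]'
```

```text
time: 8.2
tcp_pos: [0.5672, -0.0595, 0.0542]
tool_rot: [[1.0, 0.011, -0.0], [0.011, -1.0, -0.022], [-0.0, 0.022, -1.0]]
contact_force: [-2.3, -15.9, -1.8]
finger_gap: 0.0133
```

```bash
python3 -m pendant '[{"grip":1,"tx":0,"ty":0,"tz":0,"ax":0.01,"ay":0,"az":0},{"grip":1,"tx":0,"ty":0.2,"tz":0,"ax":0.02,"ay":0,"az":0},{"grip":1,"tx":0,"ty":0.4,"tz":0,"ax":0.02,"ay":0,"az":0},{"grip":1,"tx":0,"ty":0.4,"tz":0,"ax":0.02,"ay":0,"az":0}]';python3 -m pendant '[{"grip":1,"tx":0,"ty":0.1,"tz":0,"ax":0,"ay":0,"az":0.01},{"grip":1,"tx":0,"ty":0.1,"tz":0,"ax":0,"ay":0,"az":0.01}]'
```

```text
time: 8.7
tcp_pos: [0.5671, -0.0653, 0.0544]
tool_rot: [[1.0, 0.011, -0.001], [0.011, -1.0, -0.005], [-0.001, 0.005, -1.0]]
contact_force: [-0.6, -6.8, -1.0]
finger_gap: 0.0137
time: 8.95
tcp_pos: [0.5671, -0.0665, 0.0544]
tool_rot: [[1.0, 0.001, -0.001], [0.001, -1.0, -0.005], [-0.001, 0.005, -1.0]]
contact_force: [0.2, -2.0, -0.3]
finger_gap: 0.0138
```

```bash
python3 -m pendant '[{"grip":4,"tx":0,"ty":0.05,"tz":0,"ax":0,"ay":0,"az":0},{"grip":4,"tx":0,"ty":0.05,"tz":0,"ax":0,"ay":0,"az":0},{"grip":5,"tx":0,"ty":0,"tz":-5,"ax":0,"ay":0,"az":0},{"grip":5,"tx":0,"ty":-3,"tz":-11,"ax":0,"ay":0,"az":0},{"grip":5,"tx":0,"ty":-8,"tz":-15,"ax":0,"ay":0,"az":0},{"grip":8.7,"tx":0,"ty":-8,"tz":-15,"ax":0,"ay":0,"az":0},{"grip":8.7,"tx":0,"ty":-8,"tz":-15,"ax":0,"ay":0,"az":0}]'
cat > b.py <<'E'
from h import *
import sys
grab("wrist","w2");sys.argv=["","w2"]
exec(open("mw.py").read())
red=mask((0,150,80),(8,255,255),(150,420,240,310))|mask((172,150,80),(180,255,255),(150,420,240,310))
desc(red,"tab top",.066,.076)
m=((P[...,0]>.55)&(P[...,0]<.585)&(P[...,1]>-.16)&(P[...,1]<-.085)&(im.max(-1)<75)).astype(np.uint8);desc(m,"knob",.035,.08);desc(m,"knobtop",.055,.08)
g=mask((60,80,30),(95,255,255),(30,420,220,330));desc(g,"green gate",.047,.057);desc(g,"rear",.038,.047)
b=mask((100,120,60),(125,255,255));desc(b,"slide",.027,.035)
n=((P[...,0]>.55)&(P[...,0]<.585)&(P[...,1]>-.175)&(P[...,1]<-.12)).astype(np.uint8);desc(n,"nose",.046,.052)
E
python3 b.py
```

```text
time: 9.82
tcp_pos: [0.5666, 0.0147, 0.2038]
tool_rot: [[1.0, 0.003, -0.001], [0.003, -1.0, -0.005], [-0.001, 0.005, -1.0]]
contact_force: [-0.4, 0.3, -0.4]
finger_gap: 0.0628
tab top few
knob 273 x [0.5577 0.5662 0.5738] y [-0.1224 -0.1129 -0.1087] z [0.0404 0.0616 0.0636]
knobtop 198 x [0.5577 0.5662 0.5738] y [-0.1223 -0.1144 -0.1088] z [0.0557 0.0623 0.0638]
green gate few
rear 679 x [0.551  0.5669 0.5829] y [-0.0147 -0.0044  0.0047] z [0.0403 0.0426 0.0441]
slide 946 x [0.5485 0.5696 0.9006] y [-0.1346 -0.0678  0.0831] z [0.0281 0.0315 0.0333]
nose few
```

View pics/w2.png

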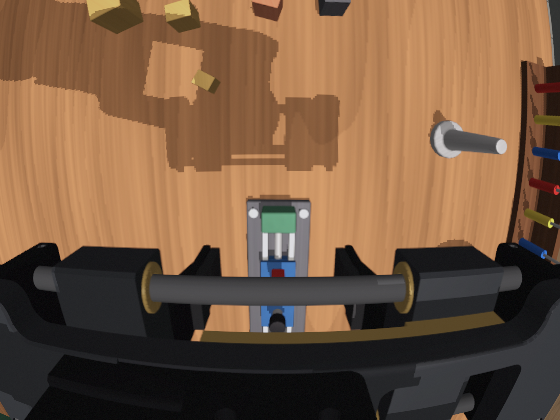

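The knob has dropped (top at z 62), so the follower is caught. Next I'll look at the slugs from above.

```bash
python3 -m pendant '[{"grip":8.7,"tx":-4.6,"ty":-12.5,"tz":-4,"ax":0,"ay":0,"az":0},{"grip":8.7,"tx":-4.6,"ty":-12.5,"tz":-4,"ax":0,"ay":0,"az":0},{"grip":8.7,"tx":-4.6,"ty":-12.5,"tz":-4,"ax":0,"ay":0,"az":0},{"grip":8.7,"tx":-4.6,"ty":-12.5,"tz":-4,"ax":0,"ay":0,"az":0},{"grip":8.7,"tx":-4.6,"ty":-12.5,"tz":-4,"ax":0,"ay":0,"az":0}]'
cat > s.py <<'E'
from h import *
import sys
grab("wrist","w3");sys.argv=["","w3"]
exec(open("mw.py").read())
print(monitor.state()["tcp_pos"])
for n,(x,y) in dict(mid=(.469,.21),cop=(.557,.219)).items():
    for zl,zh in((.041,.055),(.012,.055)):
        s=(abs(P[...,0]-x)<.03)&(abs(P[...,1]-y)<.03)&(P[...,2]>zl)&(P[...,2]<zh);q=P[s]
        r=cv2.minAreaRect((q[:,:2]*1000).astype(np.float32));print(n,len(q),np.round(r[0],1),np.round(r[1],1),round(r[2],1),q.mean(0).round(4))
cv2.imwrite("pics/w3c.png",cv2.resize(im[60:260,120:460],None,fx=2,fy=2))
E
python3 s.py
```

```text
time: 10.5
tcp_pos: [0.5206, 0.1376, 0.2414]
tool_rot: [[1.0, -0.0, -0.005], [-0.0, -1.0, -0.006], [-0.005, 0.006, -1.0]]
contact_force: [0.2, -0.3, -0.0]
finger_gap: 0.0869
[0.5206141  0.13754941 0.24148017]
mid 464 [467.5 211. ] [26.4 20.7] 10.6 [0.4679 0.211  0.0446]
mid 516 [467.5 211. ] [26.5 20.7] 10.6 [0.4692 0.2112 0.0429]
cop 456 [555.8 219.8] [20.1 25.8] 71.6 [0.5557 0.2197 0.0446]
cop 490 [555.7 219.7] [20.1 26. ] 72.0 [0.5551 0.2196 0.0433]
```

View pics/w3c.png

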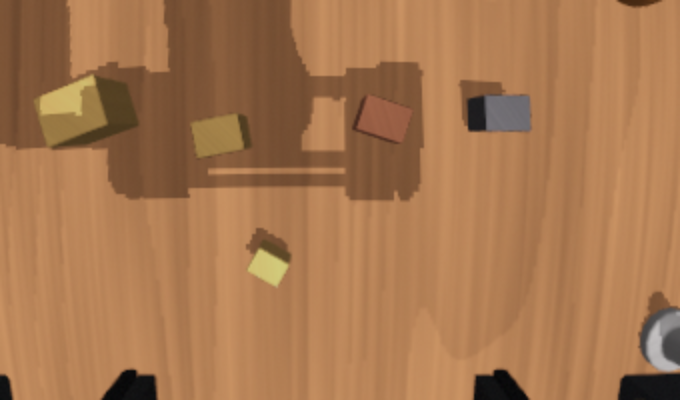

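```bash
python3 -m pendant '[{"grip":6,"tx":3.6,"ty":-8.36,"tz":4,"ax":0,"ay":0,"az":-1.253},{"grip":6,"tx":3.6,"ty":-8.36,"tz":8,"ax":0,"ay":0,"az":-1.253},{"grip":6,"tx":3.6,"ty":-8.36,"tz":12,"ax":0,"ay":0,"az":-1.253},{"grip":6,"tx":3.6,"ty":-8.36,"tz":13,"ax":0,"ay":0,"az":-1.253},{"grip":6,"tx":3.6,"ty":-8.36,"tz":13,"ax":0,"ay":0,"az":-1.253},{"grip":6,"tx":3.6,"ty":-8.36,"tz":13,"ax":0,"ay":0,"az":-1.253},{"grip":6,"tx":3.6,"ty":-8.36,"tz":13,"ax":0,"ay":0,"az":-1.253},{"grip":6,"tx":3.6,"ty":-8.36,"tz":14,"ax":0,"ay":0,"az":-1.253},{"grip":6,"tx":3.6,"ty":-8.36,"tz":18,"ax":0,"ay":0,"az":-1.253},{"grip":6,"tx":3.6,"ty":-8.36,"tz":21.2,"ax":0,"ay":0,"az":-1.253},{"grip":6,"tx":3.6,"ty":-8.36,"tz":21.2,"ax":0,"ay":0,"az":-1.253},{"grip":6,"tx":3.6,"ty":-8.36,"tz":21.2,"ax":0,"ay":0,"az":-1.253}]'
```

```text
time: 12.05
tcp_pos: [0.5563, 0.2196, 0.0291]
tool_rot: [[0.315, 0.949, -0.004], [0.949, -0.315, -0.005], [-0.006, -0.002, -1.0]]
contact_force: [-0.8, -0.1, -0.5]
finger_gap: 0.0598
```

```bash
python3 -m pendant '[{"grip":1.5,"tx":0,"ty":0,"tz":0,"ax":0,"ay":0,"az":0},{"grip":1.5,"tx":0,"ty":0,"tz":0,"ax":0,"ay":0,"az":0},{"grip":1.5,"tx":0,"ty":0,"tz":0,"ax":0,"ay":0,"az":0},{"grip":1.5,"tx":0,"ty":0,"tz":0,"ax":0,"ay":0,"az":0},{"grip":1.5,"tx":0,"ty":0,"tz":-5,"ax":0,"ay":0,"az":0},{"grip":1.5,"tx":0,"ty":0,"tz":-9,"ax":0,"ay":0,"az":0},{"grip":1.5,"tx":0,"ty":0,"tz":-9,"ax":0,"ay":0,"az":0}]' 30
```

```text
time: 12.92
tcp_pos: [0.5592, 0.2207, 0.1225]
tool_rot: [[0.315, 0.949, 0.004], [0.949, -0.315, -0.004], [-0.003, 0.005, -1.0]]
contact_force: [-0.8, 0.7, -0.9]
finger_gap: 0.0154
```

Run:
```python
from h import *
a=grab("wrist","w4")[1];b=grab("side","s4")[1]
cv2.imwrite("pics/v4.png",np.hstack([cv2.resize(a,(460,345)),cv2.resize(b[230:330,230:380],None,fx=2.27,fy=3.45)]))
```

```text
(no output)
```

View pics/v4.png

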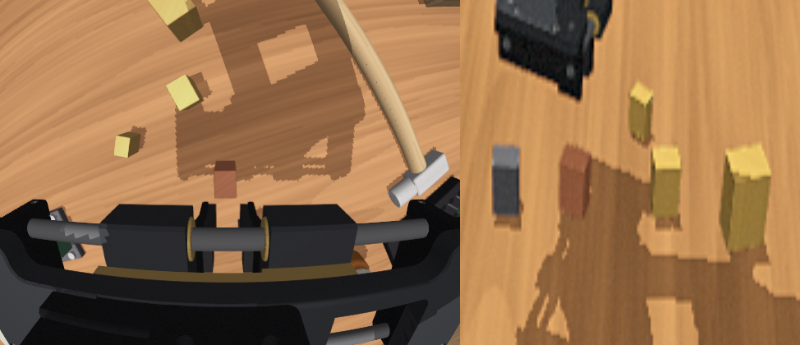

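The fingers had not finished closing when I lifted, and the copper is still standing. I'll re-measure it before retrying.

```bash
sed -e 's/^grab.*;sys/sys/' -e 's/w3"/w4"/' -e '/imwrite/d' s.py > s4.py; python3 s4.py
```

```text
[0.55641406 0.22012105 0.11915647]
mid 1042 [467.5 211. ] [26.5 20.5] 9.7 [0.4675 0.2114 0.0446]
mid 1205 [467.4 211.1] [26.6 20.5] 9.4 [0.4681 0.2123 0.0423]
cop 940 [555.8 219.6] [19.6 25.7] 72.2 [0.5554 0.22   0.0445]
cop 1152 [555.8 219.7] [19.9 25.9] 72.0 [0.5533 0.2207 0.0413]
```

```bash
python3 -m pendant '[{"grip":6,"tx":0,"ty":-0.05,"tz":0,"ax":0,"ay":0,"az":0},{"grip":6,"tx":0,"ty":-0.05,"tz":0,"ax":0,"ay":0,"az":0},{"grip":5,"tx":0,"ty":-0.05,"tz":1,"ax":0,"ay":0,"az":0},{"grip":5,"tx":0,"ty":-0.05,"tz":1,"ax":0,"ay":0,"az":0},{"grip":5,"tx":0,"ty":-0.05,"tz":5,"ax":0,"ay":0,"az":0},{"grip":5,"tx":0,"ty":-0.05,"tz":9,"ax":0,"ay":0,"az":0},{"grip":5,"tx":0,"ty":-0.05,"tz":9,"ax":0,"ay":0,"az":0},{"grip":1,"tx":0,"ty":-0.05,"tz":9,"ax":0,"ay":0,"az":0},{"grip":1,"tx":0,"ty":-0.05,"tz":9,"ax":0,"ay":0,"az":0},{"grip":1,"tx":0,"ty":-0.05,"tz":9,"ax":0,"ay":0,"az":0},{"grip":1,"tx":0,"ty":-0.05,"tz":9,"ax":0,"ay":0,"az":0},{"grip":1,"tx":0,"ty":-0.05,"tz":9,"ax":0,"ay":0,"az":0}]' 30; python3 -m pendant '[{"grip":1,"tx":0,"ty":0,"tz":0,"ax":0,"ay":0,"az":0},{"grip":1,"tx":0,"ty":0,"tz":0,"ax":0,"ay":0,"az":0}]'
```

```text
time: 14.52
tcp_pos: [0.5561, 0.2198, 0.0302]
tool_rot: [[0.315, 0.949, -0.002], [0.949, -0.315, -0.005], [-0.006, -0.001, -1.0]]
contact_force: [-0.5, -0.3, 6.8]
finger_gap: 0.0198
time: 14.78
tcp_pos: [0.556, 0.2198, 0.0302]
tool_rot: [[0.315, 0.949, -0.003], [0.949, -0.315, -0.005], [-0.006, -0.001, -1.0]]
contact_force: [-0.6, -0.1, 1.6]
finger_gap: 0.0199
```

```bash
python3 -m pendant '[{"grip":1,"tx":0,"ty":0,"tz":-5,"ax":0,"ay":0,"az":0},{"grip":1,"tx":-5,"ty":1.8,"tz":-9,"ax":0,"ay":0,"az":0.16},{"grip":1,"tx":-10,"ty":3.6,"tz":-11,"ax":0,"ay":0,"az":0.32},{"grip":1,"tx":-15,"ty":5.4,"tz":-12,"ax":0,"ay":0,"az":0.48},{"grip":1,"tx":-20,"ty":7.2,"tz":-12,"ax":0,"ay":0,"az":0.64},{"grip":1,"tx":-25,"ty":9,"tz":-12,"ax":0,"ay":0,"az":0.8},{"grip":1,"tx":-30,"ty":10.8,"tz":-12,"ax":0,"ay":0,"az":0.96},{"grip":1,"tx":-35,"ty":12.6,"tz":-12,"ax":0,"ay":0,"az":1.1},{"grip":1,"tx":-39.6,"ty":14.2,"tz":-12,"ax":0,"ay":0,"az":1.25},{"grip":1,"tx":-39.6,"ty":14.2,"tz":-12,"ax":0,"ay":0,"az":1.25},{"grip":1,"tx":-39.6,"ty":14.2,"tz":-12,"ax":0,"ay":0,"az":1.25},{"grip":1,"tx":-39.6,"ty":14.2,"tz":-12,"ax":0,"ay":0,"az":1.25}]'
```

```text
time: 16.27
tcp_pos: [0.566, -0.1985, 0.1519]
tool_rot: [[1.0, 0.003, -0.004], [0.003, -1.0, -0.004], [-0.004, 0.004, -1.0]]
contact_force: [-0.2, 0.6, -1.9]
finger_gap: 0.0197
```

```bash
python3 -m pendant '[{"grip":1,"tx":0.13,"ty":0.11,"tz":4,"ax":0.004,"ay":0.004,"az":0.003},{"grip":1,"tx":0.13,"ty":0.11,"tz":7.5,"ax":0.004,"ay":0.004,"az":0.003},{"grip":1,"tx":0.13,"ty":0.11,"tz":9.4,"ax":0.004,"ay":0.004,"az":0.003},{"grip":1,"tx":0.13,"ty":0.11,"tz":9.4,"ax":0.004,"ay":0.004,"az":0.003},{"grip":1,"tx":0.13,"ty":0.11,"tz":9.4,"ax":0.004,"ay":0.004,"az":0.003}]';python3 -m pendant '[{"grip":1,"tx":0,"ty":0,"tz":0.3,"ax":0,"ay":0,"az":0},{"grip":1,"tx":0,"ty":0,"tz":0.6,"ax":0,"ay":0,"az":0},{"grip":1,"tx":0,"ty":0,"tz":0.6,"ax":0,"ay":0,"az":0}]'
```

```text
time: 16.9
tcp_pos: [0.568, -0.2002, 0.059]
tool_rot: [[1.0, 0.0, 0.002], [0.0, -1.0, -0.001], [0.002, 0.001, -1.0]]
contact_force: [0.1, -0.8, -2.2]
finger_gap: 0.0198
time: 17.27
tcp_pos: [0.5679, -0.2002, 0.0531]
tool_rot: [[1.0, 0.0, 0.002], [0.0, -1.0, -0.001], [0.002, 0.001, -1.0]]
contact_force: [-0.6, -0.1, -1.9]
finger_gap: 0.0196
```

```bash
python3 -m pendant '[{"grip":1,"tx":-0.1,"ty":0,"tz":0,"ax":0,"ay":0,"az":0},{"grip":1,"tx":-0.1,"ty":0,"tz":0.2,"ax":0,"ay":0,"az":0},{"grip":1,"tx":-0.1,"ty":0,"tz":0.5,"ax":0,"ay":0,"az":0},{"grip":1,"tx":-0.1,"ty":0,"tz":0.5,"ax":0,"ay":0,"az":0}]'
```

```text
time: 17.77
tcp_pos: [0.5667, -0.2001, 0.0477]
tool_rot: [[1.0, 0.0, 0.001], [0.0, -1.0, -0.001], [0.001, 0.001, -1.0]]
contact_force: [-0.3, -0.3, -3.2]
finger_gap: 0.0198
```

```bash
python3 -m pendant '[{"grip":1,"tx":0,"ty":0,"tz":0.3,"ax":0,"ay":0,"az":0},{"grip":1,"tx":0,"ty":0,"tz":0.55,"ax":0,"ay":0,"az":0},{"grip":1,"tx":0,"ty":0,"tz":0.65,"ax":0,"ay":0,"az":0},{"grip":1,"tx":0,"ty":0,"tz":0.65,"ax":0,"ay":0,"az":0}]'
```

```text
time: 18.27
tcp_pos: [0.5666, -0.2, 0.0421]
tool_rot: [[1.0, 0.0, 0.001], [0.0, -1.0, -0.001], [0.001, 0.001, -1.0]]
contact_force: [-1.3, 1.1, 5.4]
finger_gap: 0.0199
```

```bash
python3 -m pendant '[{"grip":4.5,"tx":0,"ty":0,"tz":-0.05,"ax":0,"ay":0,"az":0},{"grip":4.5,"tx":0,"ty":0,"tz":-0.05,"ax":0,"ay":0,"az":0},{"grip":4.5,"tx":0,"ty":0,"tz":-0.05,"ax":0,"ay":0,"az":0},{"grip":4.5,"tx":0,"ty":0,"tz":-5,"ax":0,"ay":0,"az":0},{"grip":5,"tx":0,"ty":-3,"tz":-10,"ax":0,"ay":0,"az":0.17},{"grip":5,"tx":-2,"ty":-9,"tz":-12,"ax":0,"ay":0,"az":0.34},{"grip":5,"tx":-4,"ty":-15,"tz":-12,"ax":0,"ay":0,"az":0.52},{"grip":5,"tx":-5.5,"ty":-21,"tz":-12,"ax":0,"ay":0,"az":0.7},{"grip":5,"tx":-7,"ty":-27,"tz":-12,"ax":0,"ay":0,"az":0.88},{"grip":5,"tx":-8.5,"ty":-33,"tz":-12,"ax":0,"ay":0,"az":1.06},{"grip":5,"tx":-9.9,"ty":-38,"tz":-12,"ax":0,"ay":0,"az":1.23},{"grip":5,"tx":-9.9,"ty":-41.1,"tz":-12,"ax":0,"ay":0,"az":1.396}]'; python3 -m pendant '[{"grip":5,"tx":0,"ty":0,"tz":0,"ax":0,"ay":0,"az":0},{"grip":5,"tx":0,"ty":0,"tz":0,"ax":0,"ay":0,"az":0}]'
```

```text
time: 19.77
tcp_pos: [0.4661, 0.2121, 0.1615]
tool_rot: [[0.189, -0.982, 0.0], [-0.982, -0.189, -0.001], [0.001, -0.0, -1.0]]
contact_force: [0.5, 0.0, -0.3]
finger_gap: 0.0498
time: 20.02
tcp_pos: [0.4659, 0.2118, 0.1614]
tool_rot: [[0.191, -0.982, 0.0], [-0.982, -0.191, -0.002], [0.002, 0.0, -1.0]]
contact_force: [0.0, -0.8, -0.2]
finger_gap: 0.0498
```

```bash
python3 -m pendant '[{"grip":5,"tx":0.11,"ty":-0.14,"tz":6,"ax":0,"ay":0,"az":0.015},{"grip":5,"tx":0.11,"ty":-0.14,"tz":11,"ax":0,"ay":0,"az":0.015},{"grip":5,"tx":0.11,"ty":-0.14,"tz":13.1,"ax":0,"ay":0,"az":0.015},{"grip":5,"tx":0.11,"ty":-0.14,"tz":13.1,"ax":0,"ay":0,"az":0.015},{"grip":1,"tx":0.11,"ty":-0.14,"tz":13.1,"ax":0,"ay":0,"az":0.015},{"grip":1,"tx":0.11,"ty":-0.14,"tz":13.1,"ax":0,"ay":0,"az":0.015},{"grip":1,"tx":0.11,"ty":-0.14,"tz":13.1,"ax":0,"ay":0,"az":0.015},{"grip":1,"tx":0.11,"ty":-0.14,"tz":13.1,"ax":0,"ay":0,"az":0.015},{"grip":1,"tx":0.11,"ty":-0.14,"tz":13.1,"ax":0,"ay":0,"az":0.015}]' 30;python3 -m pendant '[{"grip":1,"tx":0,"ty":0,"tz":0,"ax":0,"ay":0,"az":0},{"grip":1,"tx":0,"ty":0,"tz":0,"ax":0,"ay":0,"az":0}]'
```

```text
time: 21.15
tcp_pos: [0.4679, 0.2109, 0.0311]
tool_rot: [[0.176, -0.984, 0.001], [-0.984, -0.176, -0.001], [0.002, -0.001, -1.0]]
contact_force: [-0.6, -0.9, 6.5]
finger_gap: 0.0198
time: 21.4
tcp_pos: [0.4679, 0.211, 0.0311]
tool_rot: [[0.177, -0.984, 0.001], [-0.984, -0.177, -0.001], [0.002, -0.001, -1.0]]
contact_force: [-0.4, -0.7, 2.6]
finger_gap: 0.02
```

```bash
python3 -m pendant '[{"grip":1,"tx":0,"ty":0,"tz":-5,"ax":0,"ay":0,"az":0},{"grip":1,"tx":4,"ty":-0.3,"tz":-9,"ax":0,"ay":0,"az":-0.17},{"grip":1,"tx":9,"ty":-0.7,"tz":-12,"ax":0,"ay":0,"az":-0.34},{"grip":1,"tx":14,"ty":-1.1,"tz":-12,"ax":0,"ay":0,"az":-0.51},{"grip":1,"tx":19,"ty":-1.5,"tz":-12,"ax":0,"ay":0,"az":-0.68},{"grip":1,"tx":24,"ty":-1.9,"tz":-12,"ax":0,"ay":0,"az":-0.86},{"grip":1,"tx":29,"ty":-2.3,"tz":-12,"ax":0,"ay":0,"az":-1.04},{"grip":1,"tx":34,"ty":-2.6,"tz":-12,"ax":0,"ay":0,"az":-1.22},{"grip":1,"tx":39,"ty":-3,"tz":-12,"ax":0,"ay":0,"az":-1.393},{"grip":1,"tx":39,"ty":-3,"tz":-12,"ax":0,"ay":0,"az":-1.393},{"grip":1,"tx":39,"ty":-3,"tz":-12,"ax":0,"ay":0,"az":-1.393},{"grip":1,"tx":39,"ty":-3,"tz":-12,"ax":0,"ay":0,"az":-1.393}]'
```

```text
time: 22.9
tcp_pos: [0.5652, -0.1658, 0.1512]
tool_rot: [[1.0, 0.001, -0.001], [0.001, -1.0, -0.0], [-0.001, 0.0, -1.0]]
contact_force: [-0.0, 1.4, -1.3]
finger_gap: 0.0197
```

```bash
python3 -m pendant '[{"grip":1,"tx":0.15,"ty":0.2,"tz":4,"ax":0,"ay":0,"az":0},{"grip":1,"tx":0.15,"ty":0.2,"tz":7.5,"ax":0,"ay":0,"az":0},{"grip":1,"tx":0.15,"ty":0.2,"tz":9.5,"ax":0,"ay":0,"az":0},{"grip":1,"tx":0.15,"ty":0.2,"tz":9.5,"ax":0,"ay":0,"az":0},{"grip":1,"tx":0.15,"ty":0.2,"tz":9.5,"ax":0,"ay":0,"az":0}]'
python3 - <<'E'
from h import *
a=grab("scene","sc5")[1]
cv2.imwrite("pics/v5.png",cv2.resize(a[195:285,175:295],None,fx=5,fy=5,interpolation=cv2.INTER_CUBIC))
E
```

```text
time: 23.52
tcp_pos: [0.5671, -0.1672, 0.0571]
tool_rot: [[1.0, 0.002, 0.0], [0.002, -1.0, -0.001], [0.0, 0.001, -1.0]]
contact_force: [0.1, -0.5, -1.1]
finger_gap: 0.0199
```

View pics/v5.png

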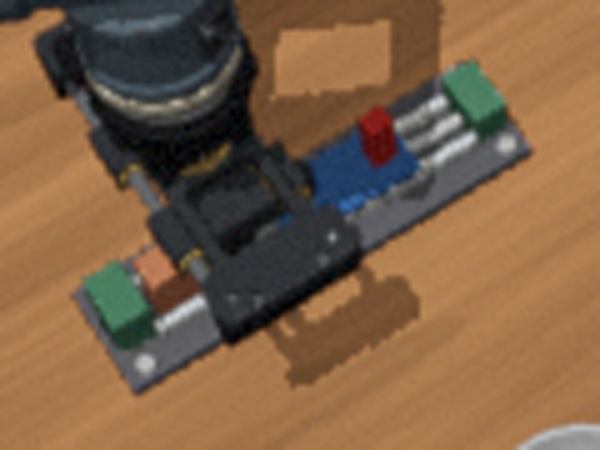

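Copper is standing by the gate at (165,280) in the crop. Now I'll lower the brass.

```bash
python3 -m pendant '[{"grip":1,"tx":-0.03,"ty":0.05,"tz":0.3,"ax":0,"ay":0,"az":0},{"grip":1,"tx":-0.03,"ty":0.05,"tz":0.6,"ax":0,"ay":0,"az":0},{"grip":1,"tx":-0.03,"ty":0.05,"tz":0.8,"ax":0,"ay":0,"az":0},{"grip":1,"tx":-0.03,"ty":0.05,"tz":0.8,"ax":0,"ay":0,"az":0}]'
```

```text
time: 24.08
tcp_pos: [0.5668, -0.168, 0.0492]
tool_rot: [[1.0, 0.001, 0.0], [0.001, -1.0, -0.001], [0.0, 0.001, -1.0]]
contact_force: [-0.6, 0.9, -2.5]
finger_gap: 0.0196
```

```bash
python3 -m pendant '[{"grip":1,"tx":0,"ty":0,"tz":0.3,"ax":0,"ay":0,"az":0},{"grip":1,"tx":0,"ty":0,"tz":0.55,"ax":0,"ay":0,"az":0},{"grip":1,"tx":0,"ty":0,"tz":0.7,"ax":0,"ay":0,"az":0},{"grip":1,"tx":0,"ty":0,"tz":0.7,"ax":0,"ay":0,"az":0}]'
```

```text
time: 24.58
tcp_pos: [0.5667, -0.168, 0.0431]
tool_rot: [[1.0, 0.001, 0.0], [0.001, -1.0, -0.001], [0.0, 0.001, -1.0]]
contact_force: [-1.9, 0.6, 6.0]
finger_gap: 0.0195
```

```bash
python3 -m pendant '[{"grip":4.5,"tx":0,"ty":0,"tz":-0.05,"ax":0,"ay":0,"az":0},{"grip":4.5,"tx":0,"ty":0,"tz":-0.05,"ax":0,"ay":0,"az":0},{"grip":4.5,"tx":0,"ty":0,"tz":-0.05,"ax":0,"ay":0,"az":0},{"grip":4.5,"tx":0,"ty":0,"tz":-5,"ax":0,"ay":0,"az":0},{"grip":5,"tx":0,"ty":-4,"tz":-10,"ax":0,"ay":0,"az":0},{"grip":5,"tx":0,"ty":-9,"tz":-13,"ax":0,"ay":0,"az":0},{"grip":5,"tx":0,"ty":-9,"tz":-13,"ax":0,"ay":0,"az":0},{"grip":5,"tx":0,"ty":-9,"tz":-13,"ax":0,"ay":0,"az":0}]'
cat > k.py <<'E'
from h import *
import sys
N=sys.argv[1];grab("wrist",N);exec(open("mw.py").read());print(monitor.state()["tcp_pos"])
m=((abs(P[...,0]-.566)<.02)&(P[...,1]>-.15)&(P[...,1]<-.085)).astype(np.uint8);desc(m,"knobtop",.0585,.08)
red=mask((0,150,80),(8,255,255))|mask((172,150,80),(180,255,255));desc(red,"tabtop",.066,.076)
a=grab("scene","sc_"+N)[1];e=grab("side","si_"+N)[1]
cv2.imwrite(f"pics/v_{N}.png",np.hstack([cv2.resize(im[150:400,200:360],(320,500)),cv2.resize(a[195:285,180:260],(444,500),interpolation=cv2.INTER_CUBIC)]))
E
python3 k.py w6
```

```text
time: 25.58
tcp_pos: [0.5665, -0.0779, 0.1728]
tool_rot: [[1.0, 0.002, 0.0], [0.002, -1.0, -0.001], [0.0, 0.001, -1.0]]
contact_force: [0.1, 0.6, 0.3]
finger_gap: 0.0498
[ 0.566217   -0.07842958  0.17226037]
knobtop 326 x [0.5592 0.567  0.5748] y [-0.1253 -0.1168 -0.109 ] z [0.0599 0.0624 0.0638]
tabtop 317 x [0.5605 0.5668 0.5731] y [-0.0742 -0.0667 -0.06  ] z [0.0665 0.0721 0.0735]
```

View pics/v_w6.png

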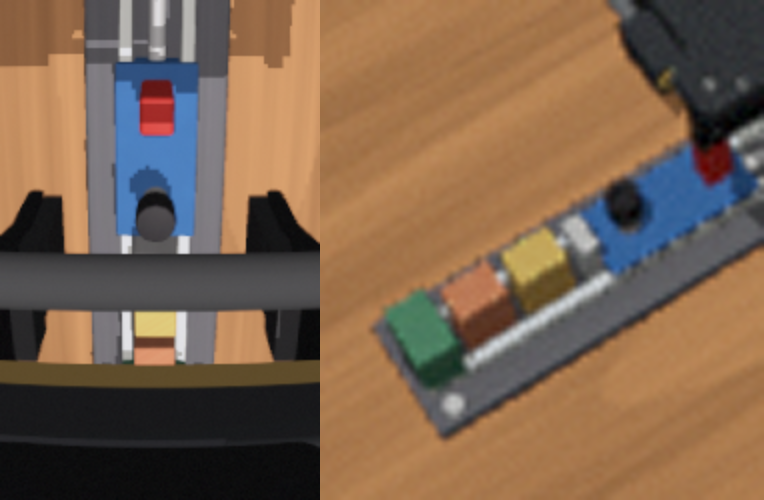

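Both slugs stand in order in front of the nose: copper at (480,300) and brass at (540,265). The knob is down at y -0.117. I'll grip the knob next.

```bash
python3 -m pendant '[{"grip":4,"tx":0.05,"ty":3.87,"tz":0,"ax":0,"ay":0,"az":0},{"grip":4,"tx":0.05,"ty":3.87,"tz":5,"ax":0,"ay":0,"az":0},{"grip":4,"tx":0.05,"ty":3.87,"tz":10,"ax":0,"ay":0,"az":0},{"grip":4,"tx":0.05,"ty":3.87,"tz":12.2,"ax":0,"ay":0,"az":0},{"grip":4,"tx":0.05,"ty":3.87,"tz":12.2,"ax":0,"ay":0,"az":0},{"grip":1,"tx":0.05,"ty":3.87,"tz":12.2,"ax":0,"ay":0,"az":0},{"grip":1,"tx":0.05,"ty":3.87,"tz":12.2,"ax":0,"ay":0,"az":0},{"grip":1,"tx":0.05,"ty":3.87,"tz":12.2,"ax":0,"ay":0,"az":0},{"grip":1,"tx":0.05,"ty":3.87,"tz":12.2,"ax":0,"ay":0,"az":0},{"grip":1,"tx":0.05,"ty":3.87,"tz":12.2,"ax":0,"ay":0,"az":0}]' 45;python3 -m pendant '[{"grip":1,"tx":0,"ty":0,"tz":0,"ax":0,"ay":0,"az":0},{"grip":1,"tx":0,"ty":0,"tz":0,"ax":0,"ay":0,"az":0}]'
```

```text
time: 26.98
tcp_pos: [0.5667, -0.1178, 0.0502]
tool_rot: [[1.0, 0.0, -0.001], [0.0, -1.0, -0.001], [-0.001, 0.001, -1.0]]
contact_force: [0.1, -1.1, 0.3]
finger_gap: 0.0163
time: 27.22
tcp_pos: [0.5667, -0.1178, 0.0502]
tool_rot: [[1.0, 0.0, -0.001], [0.0, -1.0, -0.001], [-0.001, 0.001, -1.0]]
contact_force: [0.6, -0.6, -0.8]
finger_gap: 0.0166
```

```bash
python3 -m pendant '[{"grip":1,"tx":0,"ty":-0.15,"tz":0,"ax":0,"ay":0,"az":0},{"grip":1,"tx":0,"ty":-0.3,"tz":-0.2,"ax":0,"ay":0,"az":0},{"grip":1,"tx":0,"ty":-0.3,"tz":-0.5,"ax":0,"ay":0,"az":0},{"grip":1,"tx":0,"ty":-0.3,"tz":-0.8,"ax":0,"ay":0,"az":0},{"grip":1,"tx":0,"ty":-0.3,"tz":-1.1,"ax":0,"ay":0,"az":0},{"grip":1,"tx":0,"ty":-0.3,"tz":-1.1,"ax":0,"ay":0,"az":0}]'
```

```text
time: 27.98
tcp_pos: [0.5668, -0.1175, 0.0611]
tool_rot: [[1.0, 0.002, -0.0], [0.002, -1.0, -0.005], [-0.0, 0.005, -1.0]]
contact_force: [-1.2, -10.3, -4.0]
finger_gap: 0.0168
```

```bash
python3 -m pendant '[{"grip":1,"tx":0,"ty":-0.25,"tz":-0.1,"ax":0.003,"ay":0,"az":0},{"grip":1,"tx":0,"ty":-0.15,"tz":-0.1,"ax":0.003,"ay":0,"az":0},{"grip":1,"tx":0,"ty":0,"tz":-0.1,"ax":0.003,"ay":0,"az":0},{"grip":1,"tx":0,"ty":0.15,"tz":-0.1,"ax":0.003,"ay":0,"az":0},{"grip":1,"tx":0,"ty":0.3,"tz":-0.1,"ax":0.003,"ay":0,"az":0},{"grip":1,"tx":0,"ty":0.45,"tz":-0.1,"ax":0.003,"ay":0,"az":0},{"grip":1,"tx":0,"ty":0.6,"tz":-0.1,"ax":0.003,"ay":0,"az":0},{"grip":1,"tx":0,"ty":0.75,"tz":-0.1,"ax":0.003,"ay":0,"az":0},{"grip":1,"tx":0,"ty":0.9,"tz":-0.1,"ax":0.003,"ay":0,"az":0}]'
```

```text
time: 29.1
tcp_pos: [0.5667, -0.1284, 0.0617]
tool_rot: [[1.0, 0.002, -0.001], [0.002, -1.0, -0.005], [-0.001, 0.005, -1.0]]
contact_force: [-0.1, -6.5, -3.8]
finger_gap: 0.0164
```

```bash
python3 -m pendant '[{"grip":1,"tx":0,"ty":-0.15,"tz":-0.1,"ax":0.003,"ay":0,"az":0},{"grip":1,"tx":0,"ty":0,"tz":-0.1,"ax":0.003,"ay":0,"az":0},{"grip":1,"tx":0,"ty":0.12,"tz":-0.1,"ax":0.003,"ay":0,"az":0},{"grip":1,"tx":0,"ty":0.24,"tz":-0.1,"ax":0.003,"ay":0,"az":0},{"grip":1,"tx":0,"ty":0.35,"tz":-0.1,"ax":0.003,"ay":0,"az":0}]'
```

```text
time: 29.72
tcp_pos: [0.5666, -0.1332, 0.0622]
tool_rot: [[1.0, 0.003, -0.001], [0.003, -1.0, -0.003], [-0.001, 0.003, -1.0]]
contact_force: [-0.6, -6.0, -4.2]
finger_gap: 0.0167
```

```bash
python3 -m pendant '[{"grip":1,"tx":0,"ty":-0.1,"tz":-0.05,"ax":0.003,"ay":0,"az":0},{"grip":1,"tx":0,"ty":0,"tz":-0.05,"ax":0.003,"ay":0,"az":0},{"grip":1,"tx":0,"ty":0.1,"tz":-0.05,"ax":0.003,"ay":0,"az":0},{"grip":1,"tx":0,"ty":0.1,"tz":-0.05,"ax":0.003,"ay":0,"az":0}]'
```

```text
time: 30.22
tcp_pos: [0.5666, -0.1356, 0.0622]
tool_rot: [[1.0, 0.003, -0.001], [0.003, -1.0, -0.002], [-0.001, 0.002, -1.0]]
contact_force: [0.0, -7.0, -4.4]
finger_gap: 0.0166
```

```bash
python3 -m pendant '[{"grip":1,"tx":0,"ty":-0.1,"tz":-0.05,"ax":0.003,"ay":0,"az":0},{"grip":1,"tx":0,"ty":0,"tz":-0.05,"ax":0.003,"ay":0,"az":0},{"grip":1,"tx":0,"ty":0.05,"tz":-0.05,"ax":0.003,"ay":0,"az":0},{"grip":1,"tx":0,"ty":0.05,"tz":-0.05,"ax":0.003,"ay":0,"az":0}]'
```

```text
time: 30.72
tcp_pos: [0.5666, -0.136, 0.0625]
tool_rot: [[1.0, 0.003, -0.001], [0.003, -1.0, 0.001], [-0.001, -0.001, -1.0]]
contact_force: [0.2, -2.2, -5.3]
finger_gap: 0.0163
```

Contact reached: travel has stopped and the spring load has moved onto the slugs. I'll relax, lower the knob and release.

```bash
python3 -m pendant '[{"grip":1,"tx":0,"ty":0.02,"tz":0,"ax":0,"ay":0,"az":0},{"grip":1,"tx":0,"ty":0.02,"tz":0.2,"ax":0,"ay":0,"az":0},{"grip":1,"tx":0,"ty":0.02,"tz":0.5,"ax":0,"ay":0,"az":0},{"grip":1,"tx":0,"ty":0.02,"tz":0.5,"ax":0,"ay":0,"az":0}]'
```

```text
time: 31.22
tcp_pos: [0.5666, -0.136, 0.0573]
tool_rot: [[1.0, 0.003, -0.001], [0.003, -1.0, 0.001], [-0.001, -0.001, -1.0]]
contact_force: [1.2, -1.8, -3.1]
finger_gap: 0.0166
```

```bash
python3 -m pendant '[{"grip":3,"tx":0,"ty":0.03,"tz":0,"ax":0,"ay":0,"az":0},{"grip":4,"tx":0,"ty":0.03,"tz":0,"ax":0,"ay":0,"az":0},{"grip":4,"tx":0,"ty":0,"tz":0,"ax":0,"ay":0,"az":0},{"grip":4,"tx":0,"ty":0,"tz":-5,"ax":0,"ay":0,"az":0},{"grip":5,"tx":0,"ty":-5,"tz":-10,"ax":0,"ay":0,"az":0},{"grip":5,"tx":0,"ty":-11,"tz":-12,"ax":0,"ay":0,"az":0},{"grip":5,"tx":0,"ty":-16,"tz":-12,"ax":0,"ay":0,"az":0},{"grip":5,"tx":0,"ty":-16,"tz":-12,"ax":0,"ay":0,"az":0},{"grip":5,"tx":0,"ty":-16,"tz":-12,"ax":0,"ay":0,"az":0}]'
cat > f.py <<'E'
from m import *
import sys
c,a,d=grab("scene","scF");e=grab("side","siF")[1]
Q=cloud(c,d);s=(abs(Q[...,0]-.5665)<.008)&(Q[...,1]>-.24)&(Q[...,1]<-.1)&(Q[...,2]>.03)
q=Q[s];o=np.argsort(q[:,1]);b=a[s][o];q=q[o]
for t in range(0,len(q),max(1,len(q)//30)):print(q[t].round(4),b[t])
for z in(0,): print(monitor.state()["time"])
cv2.imwrite("pics/vF.png",np.hstack([cv2.resize(a[195:285,180:260],(444,500),interpolation=cv2.INTER_CUBIC),cv2.resize(e[160:240,260:311],(319,500),interpolation=cv2.INTER_CUBIC)]))
E
python3 f.py | tail -32
```

```text
time: 32.35
tcp_pos: [0.5661, 0.0238, 0.1775]
tool_rot: [[1.0, 0.004, -0.001], [0.004, -1.0, 0.0], [-0.001, -0.0, -1.0]]
contact_force: [0.7, -0.4, 0.8]
finger_gap: 0.0501
[ 0.5717 -0.2361  0.0474] [ 97 125  73]
[ 0.5656 -0.2321  0.0499] [ 95 125  75]
[ 0.5744 -0.2285  0.0488] [ 99 126  76]
[ 0.559  -0.2247  0.0535] [ 97 127  75]
[ 0.5715 -0.2213  0.0467] [ 98 126  93]
[ 0.5743 -0.2185  0.0544] [ 79 115 183]
[ 0.5717 -0.2147  0.0512] [ 85 120 186]
[ 0.5703 -0.2101  0.0552] [ 85 123 186]
[ 0.5635 -0.206   0.0565] [ 87 120 187]
[ 0.5625 -0.2024  0.0565] [ 84 121 184]
[ 0.5606 -0.1987  0.0548] [ 83 115 178]
[ 0.5598 -0.1952  0.0551] [ 84 114 148]
[ 0.5633 -0.1911  0.0561] [ 88 165 194]
[ 0.5614 -0.1873  0.0542] [ 96 169 195]
[ 0.5615 -0.1839  0.0565] [ 91 161 186]
[ 0.5714 -0.1806  0.0574] [ 92 165 194]
[ 0.5591 -0.1766  0.0557] [ 89 130 150]
[ 0.5688 -0.1733  0.0562] [ 88 164 193]
[ 0.559  -0.1682  0.0516] [113 142 155]
[ 0.5738 -0.1645  0.054 ] [180 180 180]
[ 0.5692 -0.1598  0.0467] [170 171 171]
[ 0.5723 -0.1517  0.03  ] [150  94  50]
[ 0.5621 -0.1455  0.03  ] [148  93  52]
[ 0.5739 -0.1433  0.0529] [27 24 26]
[ 0.5728 -0.1408  0.0659] [38 31 33]
[ 0.5739 -0.1386  0.0416] [92 95 96]
[ 0.5732 -0.1357  0.037 ] [82 78 78]
[ 0.573  -0.1323  0.0624] [47 28 23]
[ 0.5606 -0.1223  0.031 ] [117  70  38]
[ 0.5724 -0.1106  0.0306] [154  98  53]
[ 0.5593 -0.1024  0.0304] [154 100  59]
32.45
```

View pics/vF.png

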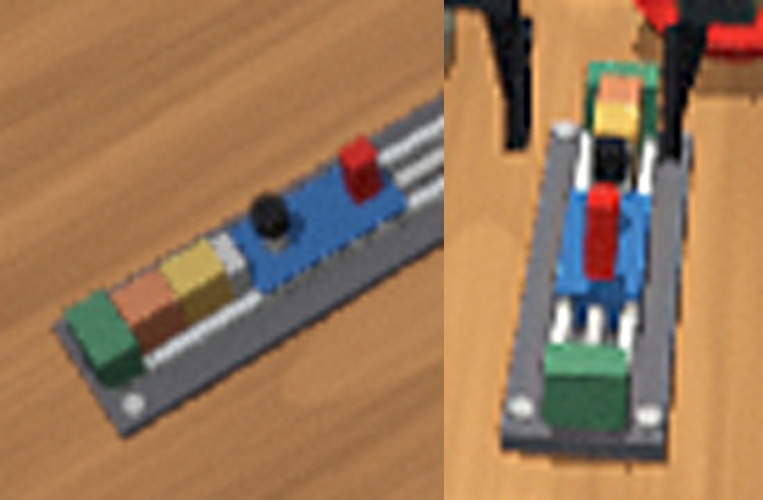

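The gate, copper, brass and nose now sit tight together. Both slug tops are at about z 0.056 (on the channel floor), the knob is up at its uncaught height, and the gripper is clear.

```bash
python3 -c "
from rig import manip;print(manip.finish_job())"
```

```text
the job is handed in; nothing more can be done
None
```

The job is done and handed in at about 32.5 s of the 72 s allowed. Both slugs stand in the channel, held against the gate by the follower's own spring.

- **Follower:** I drew it back by the red tab to about 70 mm, where it caught. The peak force I read was about 16 N, below the 22 N strain limit. The knob had dropped to z 62 mm at its top, which confirmed the catch.
- **Slugs:** My first grip on the copper missed because I lifted before the fingers had closed. The slug was not moved, and the second grip held. Copper went in by the gate and the middle-sized brass behind it, and both were lowered until they pressed on the floor.
- **Release:** I lifted the knob about 11 mm and eased the follower forward at roughly 12 mm/s. At the end it stopped moving and the spring load on the gripper fell from about 7 N to 2 N. Then I lowered the knob and let go.

**Last checks:** In the final picture gate, copper, brass and nose stand in line with no visible gaps. The slug tops are at about z 56 mm, so both are on the floor. The knob is back up at its uncaught height and the gripper is clear.

One reading disagreed: the fingers closed to about 16.5 mm on the knob, which is listed as 18 mm across, but the grip held without slipping. I did not re-measure the steel slug or the other things at the end. The arm stayed clear of them throughout.

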